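# Clear the housing lid and hold the plate in its slot

### The arm

A 7-joint arm with a two-finger parallel gripper is mounted at the origin on the work surface. World frame = base frame: x ahead of the robot, y to its left, z up, the work surface at z = 0. Lengths are in mm, angles in rad, forces in N, time in s.
With the tool pointing down it reaches from about 400 to 900 mm from the base axis. Payload 5.6 kg.
Tool frame: the origin (TCP) lies midway between the tips of the shut fingers; the grasp point (between the pads) lies 19 mm behind it; x points along the fingers, y is the direction in which the jaws open and shut, and the axes are right-handed (so a half turn about x gives the same grasp; the last joint's range is limited). The gripper opens to 92 mm and grips with 3 to 60 N. Pads are 20 mm wide; open, the fingers measure 128 mm over their backs; the gripper's body (75 mm by 189 mm) begins 69 mm behind the grasp point.
Start: joints at [1.282, 0.468, -0.012, 1.603, 0.006, 1.071, -0.056], TCP at [158.123, -630.481, 214.592] pointing down, gripper open.
Joint ranges: [-2.53, 2.53], [-0.31, 2.02], [-1.57, 1.55], [0.28, 2.44], [-1.29, 4.43], [0.15, 1.84], [-2.92, 2.92]. Speed limits (rad/s): [2.57, 2.57, 3.14, 3.14, 3.14, 3.14, 3.14].

### API

Orientations are given as a rotation vector (axis times angle).
In Python, from cell import robot, grip, kin, viewer gives the robot as it stands. Calls block until the motion is done:
- robot.movep(position, orientation): joint-space move of the TCP to a pose.
- robot.servo_line(position, feed=150, rotation=None): straight line of the TCP; rotation=None keeps the orientation; feed is the mean speed in mm/s.
- robot.goto_joints(angles): joint-space move.
- grip(opening, newtons=None): opening from 0.0 (shut) to 1.0 (fully open); newtons is the grip in N (None keeps the last); returns when the fingers have stopped.
- robot.hold(seconds).
- kin.ik(position, orientation): joint angles nearest the present ones, or None.
- robot.observe(): the state.
- viewer.read_camera(name): name is "side" or "top"; returns the picture (400x640x3 uint8, red, green, blue); there is no depth.
- viewer.camera_info(name): a dict with "camera_matrix" (3x3 intrinsics, pixels), "R" (3x3) and "t" (3): a world point X has camera coordinates R X + t. Camera axes: x right, y down, z forward; pixel columns grow to the right and rows downward; lengths in mm; the calibration is good to about 2 mm. A picture is of the moment at which its call begins. camera_info takes no time and is no camera call.
A pose or a line that the arm cannot do raises robot.IKError and nothing moves.
- robot.job_done(): hands the job in, once; it reports no verdict.
Trained networks look in the newest picture that a camera, given by its name, has taken for a name from the list of things; names that differ only in an ending like _2 or _b are one class to them, and where a whole thing is asked for, a point or a joint stands for the part that bears it (a point fixed in the world has none). Each returns a list of dicts, best first, with "confidence" (0 to 1); they miss things now and then, are a little off and sometimes report something else, mostly with a low value. They report only what shows in the picture. A call takes as long as a camera call. They do not tell look-alikes from the thing itself.
- viewer.silhouettes(name, camera): "mask" (400x640 bool, what is visible of it).
- viewer.pinpoint(name, camera): "at" ([x, y, z] in mm, in the coordinates of the camera as it stood for that picture, good to about 4 mm: a listed point, or the origin of a listed thing).
The state is a dict: "t": time; "joints": joint angles; "joint_velocities": joint speeds; "joint_torque": joint torques, N m; "tcp_pos": TCP position; "tcp_rot": TCP orientation; "contact_force": force on the tool from outside, world axes, zero at the start; "wrist_torque": the same for the moment, N m; "grip_width": opening from 0.0 (shut) to 1.0 (fully open).
Only numpy, scipy, OpenCV 4.12 (cv2) and the standard library are available. Lean on these libraries where they do the work, as an engineer would, in place of code of your own. Each camera call takes 0.05 s, during which the arm holds its last target.

### The job

With the brush, not the gripper, sweep the three timber offcuts off the lid of the plywood housing into the tray on its side, then stand the brush back on the bench on its bristles. Then take the taller aluminium plate out of the rack, pass it upright down through the slot in the lid and keep holding it there, its lower edge about 40 mm below the lid's top and clear of the housing's floor: the program finishes while still holding it. Leave the shorter plate and the other things on the bench where they are.

Things in the scene. Friction and masses are not known exactly. Their poses are not given: they have to be found in the camera images.
- slot (a point): Centre of the slot's mouth, in the housing lid's top face, 100 mm above the bench. The fixed plywood housing is a box 130 (x) x 160 (y) x 100 mm centred under it; lid flat, white, 12 mm thick, no rim; hollow below, floor 10 mm above the bench, +x side open. The slot goes through the lid, 12 mm wide (x), 62 mm long (y), with a 2.5 mm bevel at the top. Axes: z up; y along the slot, towards the tray
- tray (a point): Centre of the inner floor (8 mm above the bench) of the open offcut tray fixed to the housing's +y side; same axes as the slot. Inside it is about 158 (x) x 112 (y) mm, walls 45 mm above the bench; on the slot's side it begins straight below the lid's edge, 57 mm from this point, the lid's edge being 92 mm above the tray's floor
- brush_grip (a point): Grip point of the bench brush, 80 mm above the bottom of its bristles, 23 mm below the top of its handle. The loose brush (160 g) stands on its bristles on the bench. The handle is an upright wooden rib 70 (x) x 18 (y) x 50 mm on a wooden block 120 (x) x 36 (y) x 18 mm; below it the stiff bristles are 114 (x) x 30 (y) x 35 mm. Axes: x along the brush, z up
- plate_center (a point): Centre of the taller aluminium plate: 10 (x) x 60 (y) x 130 (z) mm, 200 g, loose, standing upright in a groove of the rack. Axes: x through its thickness, y along its width, z up
- plate_foot (a point): Middle of the same plate's lower edge, 65 mm below its centre; same axes
- spare_center (a point): Centre of the shorter aluminium plate, 10 x 60 x 95 mm, in the rack's other groove; to be left there. Which groove holds which plate varies
- rack: Fixed wooden rack, 150 (x) x 90 (y) x 47 mm high, origin in the middle of its underside. Its two grooves lie at x = -40 and +40 mm, each 14 (x) x 64 (y) mm and 35 mm deep, so the plates' lower edges stand 12 mm above the bench
- offcut1_center (a point): Centre of a loose timber block 36 x 32 x 30 mm, about 30 g, lying on the lid
- offcut2_center (a point): Centre of a loose timber block 34 x 34 x 28 mm, about 30 g, lying on the lid
- offcut3_center (a point): Middle of a loose notched timber block 36 x 34 x 32 mm, about 30 g, lying on the lid. The three offcuts lie along the slot's y in varying order, about 50 mm apart, within 40 mm of its centre line in x
- multimeter: Yellow multimeter lying on the bench, 90 x 180 x 40 mm, origin under its middle; leave alone
- tape: Roll of paper tape lying flat, 100 mm across, 36 mm high, origin under its middle; leave alone
- screwdriver: Screwdriver lying on the bench, about 200 mm long along its x; leave alone
- mug: White mug, 80 mm across and 95 mm high, origin under its middle; leave alone
- spool: Solder spool standing on its flange, 56 mm across, 46 mm high, origin under its middle; leave alone
- dowel: Wooden dowel stub standing upright, 32 mm across, 50 mm high, origin under its middle; leave alone
Mind the look-alikes: they are no part of the job. What is shaped like the part that bears brush_grip but turquoise is not meant.

How it is judged (in metres and radians):
On the way, in this order (a step that is already met when the one before it is completed fails the run):
1. all three offcuts lie in the tray (x of offcut1_center in the frame of tray between -0.085 and 0.085 m and y of offcut1_center in the frame of tray between -0.06 and 0.06 m and z of offcut1_center in the frame of tray between 0 and 0.08 m and x of offcut2_center in the frame of tray between -0.085 and 0.085 m and y of offcut2_center in the frame of tray between -0.06 and 0.06 m and z of offcut2_center in the frame of tray between 0 and 0.08 m and x of offcut3_center in the frame of tray between -0.085 and 0.085 m and y of offcut3_center in the frame of tray between -0.06 and 0.06 m and z of offcut3_center in the frame of tray between 0 and 0.08 m), for 0.2 s.
2. the brush stands on its bristles on the bench, let go (height (world z) of brush_grip below 0.09 m and angle between brush_grip's own z axis and vertical below 0.15 rad and contact force between the fingers and brush below 0.2 N and linear speed of brush below 0.02 m/s), for 0.2 s.
3. the taller plate's lower edge has passed down through the slot, in the gripper (x of plate_foot in the frame of slot between -0.005 and 0.005 m and y of plate_foot in the frame of slot between -0.005 and 0.005 m and z of plate_foot in the frame of slot between -0.055 and -0.025 m and angle between the z axis of plate_center and the z axis of slot, either way round below 0.12 rad and contact force between the fingers and plate above 2 N), for 0.2 s.
At the end, for the whole second after the job is handed in: The gripper holds the taller plate at rest in the slot (slower than 20 mm/s, squeezed with more than 2 N): its lower edge 25 to 55 mm below the lid's top, within 5 mm of the slot's centre and 7 degrees of upright. The brush stands on its bristles on the bench and the three offcuts are in the tray (all of step 1 and all of step 3 and linear speed of plate below 0.02 m/s and height (world z) of brush_grip below 0.09 m and angle between brush_grip's own z axis and vertical below 0.15 rad); the arm keeps its last pose, push and grip.
It fails at once if the shorter plate or another bystander on the bench is moved by more than 30 mm (distance of any of spare_center, multimeter, tape, screwdriver, mug, spool, dowel from where it was at the start of the episode above 0.03 m).
It fails at once if the robot touches an offcut itself instead of with the brush (contact force between any of the fingers, the arm and offcut1 above 1 N or contact force between any of the fingers, the arm and offcut2 above 1 N or contact force between any of the fingers, the arm and offcut3 above 1 N).
It also fails if it takes over 72 s, if anything falls off the work surface, if the arm or the gripper's body presses on something with over 40 N, if the wrist force passes 120 N, or if a joint passes its speed limit or range.

## Working session

There is one attempt and no reset: what is moved stays moved. The work goes in short steps, each a Python script; the robot and the scene stay as the last script left them, time stands still between calls to the robot, and variables do not carry over. Pictures are saved under pics/ and viewed, and the job is handed in when it is done.

```bash
ls -la; mkdir -p pics; python3 - <<'E'
from cell import robot, grip, kin, viewer
import cv2, numpy as np
s=robot.observe(); print({k:np.round(v,3) for k,v in s.items()})
for n in ("side","top"):
    im=viewer.read_camera(n); cv2.imwrite(f"pics/{n}0.png",im[:,:,::-1])
    ci=viewer.camera_info(n); print(n,{k:np.round(v,3).tolist() for k,v in ci.items()})
E
```

```text
total 12
drwxr-xr-x  3 agent agent 4096 Dec  7 16:36 .
drwxr-xr-x 23 root  root  4096 Dec  7 16:36 ..
drwxr-xr-x  2 agent agent 4096 Dec  7 16:36 pics
{'t': np.float64(0.0), 'joints': array([ 1.282,  0.468, -0.012,  1.604,  0.006,  1.071, -0.056]), 'joint_velocities': array([ 0.   , -0.   ,  0.001, -0.001,  0.   ,  0.001, -0.002]), 'joint_torque': array([ 1.0000e-03, -5.2058e+01, -1.2000e-02, -2.4375e+01, -5.7000e-02,
        1.7000e-02,  0.0000e+00]), 'tcp_pos': array([ 157.958, -629.93 ,  213.642]), 'tcp_rot': array([ 2.091,  0.26 , -2.092]), 'contact_force': array([ 0.032,  0.389, -0.731]), 'wrist_torque': array([-0.085,  0.013, -0.034]), 'grip_width': np.float64(0.997)}
side {'camera_matrix': [[397.229, 0.0, 316.661], [0.0, 397.229, 197.83], [0.0, 0.0, 1.0]], 'R': [[0.976, -0.218, 0.021], [-0.136, -0.678, -0.722], [0.172, 0.702, -0.691]], 't': [-459.185, 191.651, 1107.793]}
top {'camera_matrix': [[436.27, 0.0, 314.825], [0.0, 436.27, 192.301], [0.0, 0.0, 1.0]], 'R': [[0.016, -1.0, 0.021], [-0.987, -0.019, -0.161], [0.161, -0.018, -0.987]], 't': [54.688, 483.642, 1632.355]}
```

View pics/side0.png

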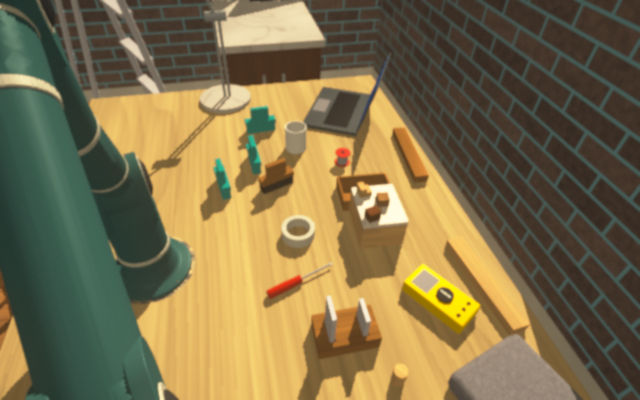

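View pics/top0.png

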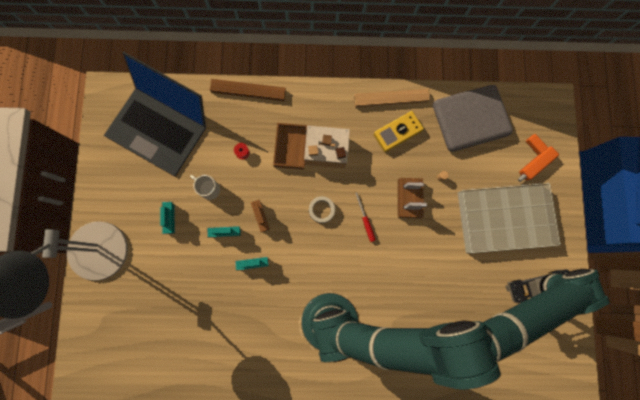

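```bash
cat > h.py <<'E'
from cell import robot, grip, kin, viewer
import cv2, numpy as np
from scipy.spatial.transform import Rotation as Ro
def world(p,n):
    c=viewer.camera_info(n); return np.array(c["R"]).T@(np.array(p)-np.array(c["t"]))
def proj(X,n):
    c=viewer.camera_info(n); p=np.array(c["camera_matrix"])@(np.array(c["R"])@np.array(X,float)+np.array(c["t"])); return p[:2]/p[2]
def backz(uv,z,n):
    c=viewer.camera_info(n);K=np.array(c["camera_matrix"]);R=np.array(c["R"]);t=np.array(c["t"])
    d=R.T@np.linalg.inv(K)@np.array([uv[0],uv[1],1.]);o=-R.T@t
    return o+d*(z-o[2])/d[2]
E
python3 - <<'E'
from h import *
for n in ("side","top"):
    for o in "slot tray brush_grip plate_center plate_foot spare_center rack offcut1_center offcut2_center offcut3_center".split():
        for d in viewer.pinpoint(o,n):
            w=world(d["at"],n); print(n,o,np.round(d["confidence"],2),np.round(w),np.round(proj(w,n)))
print(robot.observe()["t"])
E
```

```text
side slot 0.77 [655.  19.  98.] [377. 204.]
side tray 0.75 [671. 157.   0.] [365. 196.]
side brush_grip 0.88 [373. 612.  78.] [258. 113.]
side brush_grip 0.77 [212. 294.  79.] [220. 169.]
side brush_grip 0.68 [392. 267.  76.] [276. 168.]
side brush_grip 0.6 [328. 405.  78.] [252. 145.]
side brush_grip 0.33 [656.  23. 100.] [377. 203.]
side plate_center 0.7 [624. -27. 111.] [373. 214.]
side plate_center 0.65 [ 430. -305.   80.] [329. 321.]
side plate_foot 0.84 [ 432. -303.   14.] [328. 334.]
side spare_center 0.74 [645. 352.  -3.] [342. 162.]
side spare_center 0.69 [ 513. -308.   59.] [363. 320.]
side spare_center 0.15 [ 427. -306.   11.] [327. 336.]
side rack 0.72 [497. 468.  -4.] [297. 148.]
side rack 0.64 [ 429. -304.    9.] [327. 335.]
side offcut1_center 0.63 [622. -27. 110.] [372. 214.]
side offcut1_center 0.46 [675.  25. 112.] [383. 198.]
side offcut1_center 0.22 [ 429. -307.   10.] [328. 336.]
side offcut2_center 0.49 [672.  25. 113.] [383. 199.]
side offcut3_center 0.68 [630.  74. 115.] [364. 189.]
top slot 0.87 [657.  28. 105.] [325. 144.]
top slot 0.58 [624. -29. 113.] [341. 152.]
top tray 0.82 [668. 158.   6.] [292. 147.]
top tray 0.16 [ 560. -430.    1.] [439. 177.]
top brush_grip 0.95 [377. 622.  85.] [162. 216.]
top brush_grip 0.73 [327. 404.  85.] [221. 230.]
top brush_grip 0.55 [211. 294.  82.] [250. 263.]
top brush_grip 0.52 [386. 271.  80.] [259. 215.]
top plate_center 0.64 [ 434. -307.   74.] [414. 206.]
top plate_foot 0.68 [ 431. -308.   13.] [410. 208.]
top spare_center 0.46 [ 510. -309.   62.] [413. 186.]
top rack 0.87 [ 469. -310.   -1.] [409. 199.]
top offcut1_center 0.43 [623. -28. 116.] [341. 152.]
top offcut3_center 0.62 [629.  77. 116.] [312. 150.]
1.1
```

```bash
python3 - <<'E'
import cv2
s=cv2.imread("pics/side0.png");t=cv2.imread("pics/top0.png")
cv2.imwrite("pics/c1.png",cv2.resize(s[130:250,240:420],None,fx=4.4,fy=4.4,interpolation=cv2.INTER_CUBIC))
cv2.imwrite("pics/c2.png",cv2.resize(t[110:250,230:380],None,fx=4.2,fy=4.2,interpolation=cv2.INTER_CUBIC))
a=cv2.resize(s[285:365,300:400],None,fx=5,fy=5,interpolation=cv2.INTER_CUBIC)
b=cv2.resize(t[170:230,385:440],None,fx=5,fy=5,interpolation=cv2.INTER_CUBIC)
b=cv2.copyMakeBorder(b,0,100,0,0,cv2.BORDER_CONSTANT)
cv2.imwrite("pics/c3.png",cv2.hconcat([a,b]))
E
```

```text
(no output)
```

View pics/c1.png

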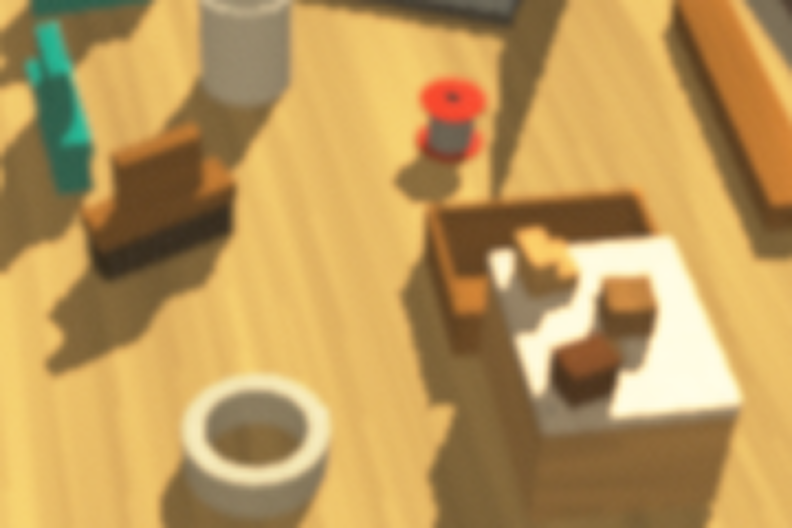

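View pics/c2.png

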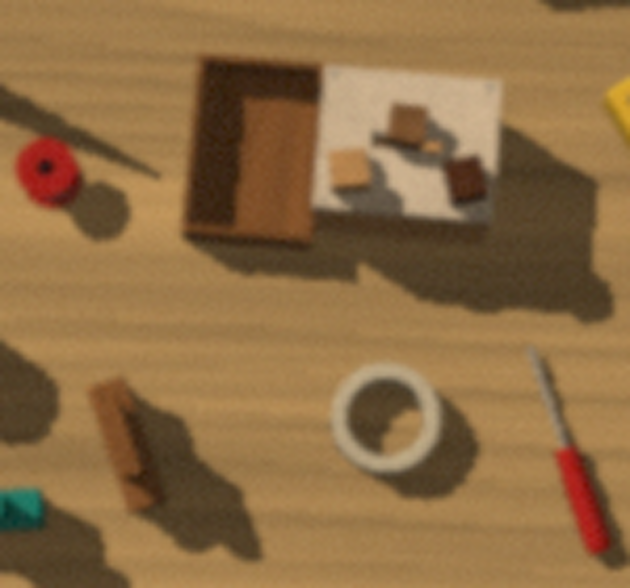

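View pics/c3.png

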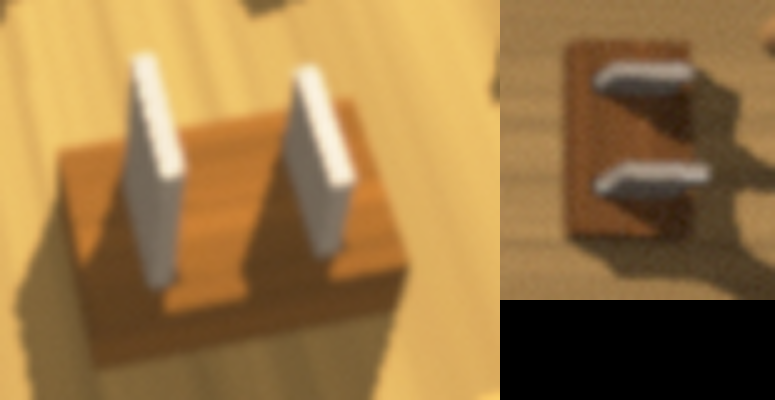

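```bash
cat >> h.py <<'E'
from scipy.optimize import minimize
def box(cx,cy,z0,lx,ly,z1):
    return np.array([[cx+a*lx/2,cy+b*ly/2,z] for a in(-1,1) for b in(-1,1) for z in(z0,z1)])
def render(boxes,p,n,roi,S=8):
    x,y,yaw=p[:3]; z=p[3] if len(p)>3 else 0
    R=Ro.from_euler('z',yaw).as_matrix(); x0,y0,w,h=roi
    im=np.zeros((h*S,w*S),np.uint8)
    for b in boxes:
        W=b@R.T+[x,y,z]; uv=np.array([proj(q,n) for q in W])
        uv=((uv-[x0,y0]+0.5)*S-0.5)
        hull=cv2.convexHull(np.round(uv*16).astype(np.int32))
        cv2.fillConvexPoly(im,hull,255,cv2.LINE_8,4)
    return cv2.resize(im,(w,h),interpolation=cv2.INTER_AREA).astype(float)/255
def fit(boxes,masks,p0,usez=False):
    rois={}
    for n,m in masks.items():
        ys,xs=np.where(m); rois[n]=(xs.min()-8,ys.min()-8,np.ptp(xs)+17,np.ptp(ys)+17)
    def cost(p):
        return sum(((render(boxes,p,n,rois[n])-m[rois[n][1]:rois[n][1]+rois[n][3],rois[n][0]:rois[n][0]+rois[n][2]])**2).sum() for n,m in masks.items())
    p0=np.array(p0,float)
    if usez: p0=np.append(p0,0.)
    st=np.diag(([6,6,.12,6])[:len(p0)])
    r=minimize(cost,p0,method='Nelder-Mead',options=dict(initial_simplex=np.vstack([p0,p0+st]),xatol=.02,fatol=.01,maxiter=400))
    return r.x,r.fun
BR=[box(0,0,0,114,30,35),box(0,0,35,120,36,53),box(0,0,53,70,18,103)]
RK=[box(0,0,0,150,90,47)]
E
python3 - <<'E'
from h import *
B={};P={};Rk={}
def pick(name,n,uv):
    best=None
    for d in viewer.silhouettes(name,n):
        m=d["mask"]; ys,xs=np.where(m)
        if len(xs) and np.hypot(xs.mean()-uv[0],ys.mean()-uv[1])<12:
            print(name,n,round(d["confidence"],2),m.sum(),xs.mean().round(1),ys.mean().round(1))
            if best is None: best=m
    return best
for n,uv in (("side",(276,172)),("top",(260,216))): B[n]=pick("brush_grip",n,uv)
for n,uv in (("side",(330,315)),("top",(413,206))): P[n]=pick("plate_center",n,uv)
for n,uv in (("side",(345,331)),("top",(410,199))): Rk[n]=pick("rack",n,uv)
np.savez("masks.npz",**{k+n:m for k,M in(("B",B),("P",P),("R",Rk)) for n,m in M.items() if m is not None})
print(robot.observe()["t"])
E
cat > f.py <<'E'
from h import *
M=np.load("masks.npz"); print(M.files)
def go(k,bx,p0):
    ms={n:M[k+n].astype(float) for n in("side","top") if k+n in M.files}
    print(k,fit(bx,ms,p0),fit(bx,ms,p0,True))
    for n in ms: print(k,n,fit(bx,{n:ms[n]},p0))
go("B",BR,(388,269,-1.1+.8))
E
python3 f.py
```

```text
brush_grip side 0.63 891 275.5 175.4
plate_center side 0.65 384 330.0 319.5
plate_center top 0.46 125 414.7 205.9
rack side 0.57 2239 343.8 333.3
rack top 0.58 781 408.6 198.1
1.4
['Bside', 'Pside', 'Ptop', 'Rside', 'Rtop']Traceback (most recent call last):
  File "f.py", line 7, in <module>
    go("B",BR,(388,269,-1.1+.8))
    ~~^^^^^^^^^^^^^^^^^^^^^^^^^^
  File "f.py", line 5, in go
    print(k,fit(bx,ms,p0),fit(bx,ms,p0,True))
                          ~~~^^^^^^^^^^^^^^^
  File "h.py", line 34, in fit
    r=minimize(cost,p0,method='Nelder-Mead',options=dict(initial_simplex=np.vstack([p0,p0+st]),xatol=.02,fatol=.01,maxiter=400))
    res = _minimize_neldermead(fun, x0, args, callback, bounds=bounds,
                               **options)
    fxr = func(xr)
    fx = function(np.copy(x), *(wrapper_args + args))
  File "h.py", line 30, in cost
    return sum(((render(boxes,p,n,rois[n])-m[rois[n][1]:rois[n][1]+rois[n][3],rois[n][0]:rois[n][0]+rois[n][2]])**2).sum() for n,m in masks.items())
  File "h.py", line 30, in <genexpr>
    return sum(((render(boxes,p,n,rois[n])-m[rois[n][1]:rois[n][1]+rois[n][3],rois[n][0]:rois[n][0]+rois[n][2]])**2).sum() for n,m in masks.items())
                 ~~~~~~^^^^^^^^^^^^^^^^^^^
  File "h.py", line 20, in render
    W=b@R.T+[x,y,z]; uv=np.array([proj(q,n) for q in W])
                                  ~~~~^^^^^
  File "h.py", line 7, in proj
    c=viewer.camera_info(n); p=np.array(c["camera_matrix"])@(np.array(c["R"])@np.array(X,float)+np.array(c["t"])); return p[:2]/p[2]
ValueError: time passes only in moves, steps and waits
```

```bash
sed -i 's/viewer.camera_info(n)/CI(n)/; s/p=np.array(c\["camera_matrix"\])/p=c["camera_matrix"]/' h.py
sed -i '3a import pickle,os\nif not os.path.exists("ci.pkl"): pickle.dump({n:{k:np.array(v) for k,v in viewer.camera_info(n).items()} for n in("side","top")},open("ci.pkl","wb"))\n_C=pickle.load(open("ci.pkl","rb"))\ndef CI(n): return _C[n]' h.py
cat > f.py <<'E'
from h import *
M=dict(np.load("masks.npz"))
if "Btop" not in M:
    viewer.read_camera("top")
    for d in viewer.silhouettes("brush_grip","top"):
        ys,xs=np.where(d["mask"]); print(d["confidence"],xs.mean(),ys.mean(),len(xs))
        if np.hypot(xs.mean()-260,ys.mean()-216)<12: M["Btop"]=d["mask"]
    np.savez("masks.npz",**M)
def go(k,bx,p0):
    ms={n:M[k+n].astype(float) for n in("side","top") if k+n in M}
    print(k,*fit(bx,ms,p0),*fit(bx,ms,p0,True))
    for n in ms: print(k,n,*fit(bx,{n:ms[n]},p0))
go("B",BR,(388,269,.3))
go("R",RK,(470,-309,0))
go("P",[box(0,0,47,10,60,142)],(430,-306,0))
print(robot.observe()["t"])
E
python3 f.py
```

```text
0.98 167.5665914221219 217.41309255079005 443
0.86 222.70943396226414 231.79622641509434 265
0.72 251.3222891566265 263.17469879518075 332
0.66 259.25222551928783 215.540059347181 337
B [3.89117049e+02 2.70754293e+02 3.43769348e-01] 58.814317570165315 [ 3.89501505e+02  2.71925520e+02  3.52389141e-01 -2.57552919e+00] 49.44673587081891
B side [3.89486399e+02 2.68763593e+02 3.57634067e-01] 32.31307958477509
B top [3.88650662e+02 2.71576824e+02 3.52649177e-01] 12.792156862745099
R [ 4.70520619e+02 -3.06403655e+02 -2.40497475e-02] 933.1740253748558 [ 4.71756062e+02 -3.04021808e+02 -1.37467493e-02 -7.24941032e+00] 888.2889965397924
R side [ 4.70120771e+02 -3.07183346e+02 -1.64118998e-02] 649.3141407151096
R top [ 4.71480032e+02 -3.04361360e+02 -3.21227808e-02] 252.6651595540177
P [ 4.29874893e+02 -3.09373906e+02 -1.39741042e-02] 33.03264898116109 [ 4.30699022e+02 -3.06897447e+02 -1.17512052e-02 -5.69795628e+00] 26.24306036139946
P side [ 4.29727006e+02 -3.10015304e+02 -1.66900014e-02] 15.86231449442522
P top [ 4.29509349e+02 -3.04353453e+02  1.68608822e-02] 7.910065359477124
1.5
```

```bash
python3 - <<'E'
from h import *
for n,o,f,cs in(("top",(230,110),4.2,[(322,65),(502,80),(490,222),(313,212)]),("side",(240,130),4.4,[(488,250),(672,237),(742,400),(545,412)])):
    C=np.array([backz((np.array(c)+.5)/f-.5+np.array(o),100,n) for c in cs])[:,:2]
    print(n,C.round(),C.mean(0).round(1))
# grasp orientation for brush
def down(yaw): # tool y at angle yaw in world, x down
    x=np.array([0,0,-1.]);y=np.array([np.cos(yaw),np.sin(yaw),0]);return Ro.from_matrix(np.array([x,y,np.cross(x,y)]).T).as_rotvec()
q=np.array(robot.observe()["joints"])
for yb in(.35,-.1,0): 
  for k in(0,np.pi):
    for p in((389,270,200),(655,25,300),(430,-308,300),(655,25,210)):
      j=kin.ik(p,down(yb+(np.pi/2 if yb else 0)+k)); print(yb,round(k,1),p,None if j is None else np.round(j,2))
E
```

```text
top [[729. 101.]
 [719. -61.]
 [588. -51.]
 [593. 106.]] [657.4  23.7]
side [[599. 108.]
 [730.  95.]
 [719. -62.]
 [592. -47.]] [659.9  23.5]
0.35 0 (389, 270, 200) [ 0.23  0.4  -1.09  1.99  0.42  1.    0.86]
0.35 0 (655, 25, 300) [ 0.67  0.8  -1.32  1.44  0.77  1.49  1.28]
0.35 0 (430, -308, 300) [ 1.53  0.5  -1.3   1.74  0.5   1.29  2.04]
0.35 0 (655, 25, 210) [ 0.67  0.91 -1.33  1.54  0.9   1.4   1.2 ]
0.35 3.1 (389, 270, 200) [-0.47  0.2  -0.23  2.02  0.06  0.92 -1.95]
0.35 3.1 (655, 25, 300) [ 0.35  0.5  -0.64  1.46  0.3   1.29 -1.54]
0.35 3.1 (430, -308, 300) [ 0.75  0.2  -0.22  1.79  0.05  1.16 -0.71]
0.35 3.1 (655, 25, 210) [ 0.31  0.56 -0.57  1.56  0.32  1.12 -1.56]
-0.1 0 (389, 270, 200) [ 0.23  0.4  -1.09  1.99  0.42  1.    0.41]
-0.1 0 (655, 25, 300) [ 0.47  0.56 -0.84  1.45  0.42  1.32  1.07]
-0.1 0 (430, -308, 300) [ 1.14  0.26 -0.69  1.76  0.18  1.18  1.87]
-0.1 0 (655, 25, 210) [ 0.46  0.63 -0.82  1.55  0.49  1.17  1.01]
-0.1 3.1 (389, 270, 200) [-0.87  0.18  0.21  2.05 -0.05  0.91 -2.3 ]
-0.1 3.1 (655, 25, 300) [ 0.32  0.48 -0.59  1.46  0.27  1.28 -1.97]
-0.1 3.1 (430, -308, 300) [ 0.69  0.19 -0.15  1.79  0.03  1.16 -1.14]
-0.1 3.1 (655, 25, 210) [ 0.27  0.54 -0.52  1.57  0.29  1.11 -1.98]
0 0 (389, 270, 200) [ 0.23  0.4  -1.09  1.99  0.42  1.   -1.06]
0 0 (655, 25, 300) [ 0.41  0.53 -0.75  1.45  0.36  1.3  -0.36]
0 0 (430, -308, 300) [ 0.94  0.22 -0.45  1.77  0.1   1.17  0.46]
0 0 (655, 25, 210) [ 0.41  0.6  -0.73  1.56  0.43  1.15 -0.41]
0 3.1 (389, 270, 200) [ 0.35  0.54 -1.3   1.98  0.59  1.08  1.93]
0 3.1 (655, 25, 300) [ 0.67  0.8  -1.32  1.44  0.77  1.49  2.5 ]
0 3.1 (430, -308, 300) [ 0.5   0.18  0.06  1.8  -0.01  1.16 -2.57]
0 3.1 (655, 25, 210) [ 0.67  0.91 -1.33  1.54  0.9   1.4   2.42]
```

```bash
cat >> h.py <<'E'
def down(yaw):
    x=np.array([0,0,-1.]);y=np.array([np.cos(yaw),np.sin(yaw),0]);return Ro.from_matrix(np.array([x,y,np.cross(x,y)]).T).as_rotvec()
def st(tag=""):
    s=robot.observe(); print(tag,"t",round(float(s["t"]),2),"tcp",np.round(s["tcp_pos"],1),"F",np.round(s["contact_force"],1),"w",round(float(s["grip_width"]),3)); return s
H=np.pi/2
E
python3 - <<'E'
from h import *
s=st(); p=s["tcp_pos"]
robot.servo_line([p[0],p[1],300],feed=250); st()
robot.movep([389,270,200],down(.35-H)); s=st(); print(np.round(s["joints"],2))
robot.servo_line([389,270,100],feed=150); st()
robot.servo_line([389,270,61],feed=80); st()
cv2.imwrite("pics/g1.png",cv2.resize(viewer.read_camera("side")[100:240,180:360],None,fx=4.2,fy=4.2,interpolation=cv2.INTER_CUBIC)[:,:,::-1])
E
```

```text
t 1.5 tcp [ 158.1 -630.5  214.6] F [-0.1  0.2 -0.5] w 0.997
 t 1.99 tcp [ 158.2 -630.6  300.8] F [ 0.1 -0.9 -0.8] w 0.999
 t 5.26 tcp [389.5 269.5 200. ] F [ 0.1 -0.4  0.4] w 1.002
[-0.47  0.2  -0.23  2.02  0.06  0.92 -1.95]
 t 6.08 tcp [389.5 270.3 100.5] F [0.7 0.8 0.1] w 0.999
 t 6.71 tcp [389.1 270.2  61.2] F [ 1.2 -0.4 -0.6] w 1.004
```

View pics/g1.png

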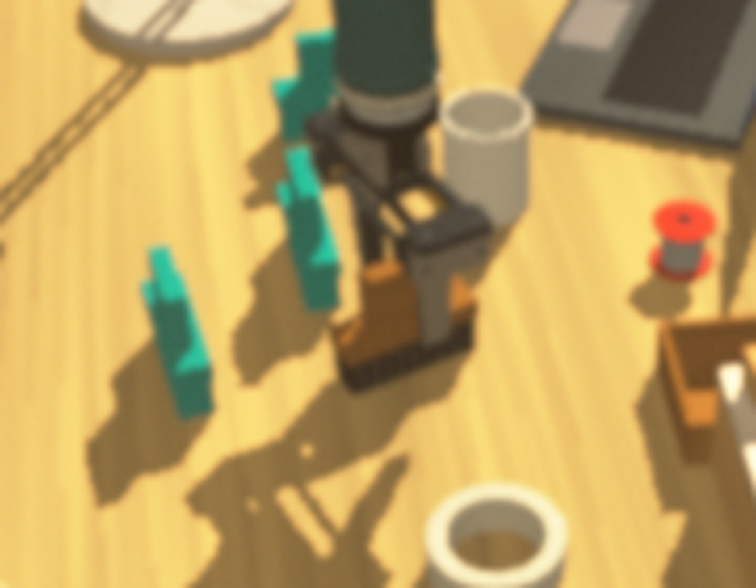

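```bash
python3 - <<'E'
from h import *
grip(0.0,40); s=st("grip")
z0=s["tcp_pos"][2]
yw=-.067; ex=np.array([np.cos(yw),np.sin(yw)]); ey=np.array([-ex[1],ex[0]]); C=np.array([658.5,23.6])
def P(a,b,z): return [*(C+a*ex+b*ey),z]
robot.servo_line([389,270,z0+60],feed=150); st("lift")
robot.servo_line([389,270,260],feed=200); st("lift")
robot.movep(P(-9,-102,270),down(yw-H)); st("over")
robot.servo_line(P(-9,-102,z0+104),feed=200); s=st("at")
np.savetxt("z0.txt",[z0])
for n in("side","top"):
    im=viewer.read_camera(n); o=im[120:260,280:460] if n=="side" else im[100:200,250:390]
    cv2.imwrite(f"pics/s1{n}.png",cv2.resize(o,None,fx=4.2,fy=4.2,interpolation=cv2.INTER_CUBIC)[:,:,::-1])
E
```

```text
grip t 7.87 tcp [388.9 269.9  60.9] F [ 0.1  0.5 -0.6] w 0.193
lift t 8.42 tcp [388.8 269.7 120.6] F [-0.6 -0.3 -1.3] w 0.194
lift t 9.26 tcp [388.2 269.4 258.4] F [-0.   0.6 -1.9] w 0.189
over t 10.84 tcp [642.6 -75.  270.1] F [-1.1  0.9 -1.5] w 0.192
at t 11.52 tcp [643.5 -77.1 166. ] F [ 0.1  0.  -0.8] w 0.189
```

View pics/s1side.png

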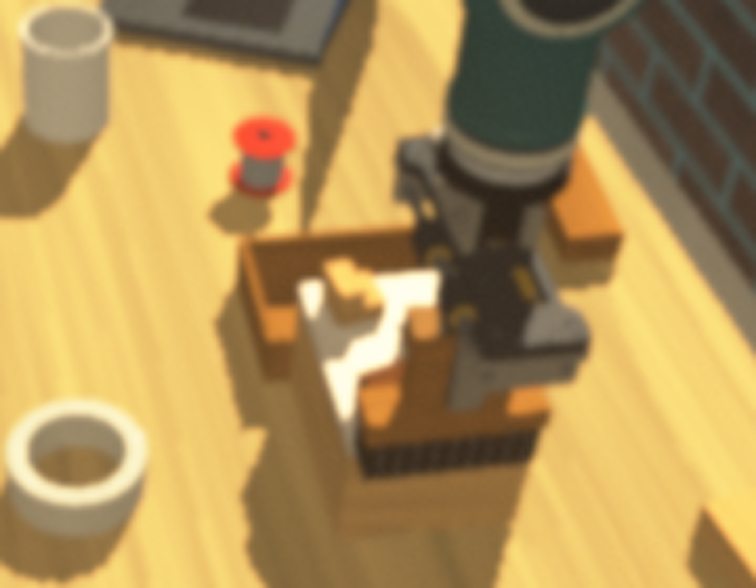

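View pics/s1top.png

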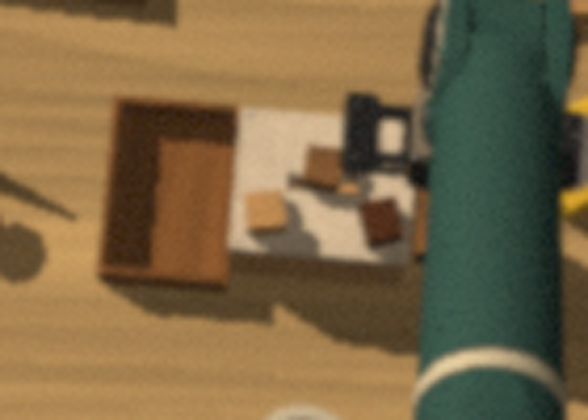

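```bash
python3 - <<'E'
from h import *
z0=float(np.loadtxt("z0.txt"))
yw=-.067; ex=np.array([np.cos(yw),np.sin(yw)]); ey=np.array([-ex[1],ex[0]]); C=np.array([658.5,23.6])
def P(a,b,z): return [*(C+a*ex+b*ey),z]
robot.servo_line(P(-9,-102,z0+102.5),feed=40); st()
for b in(-60,-20,20,50): robot.servo_line(P(-9,b,z0+102.5),feed=80); st(b)
robot.servo_line(P(-9,88,z0+102.5),feed=60); st("end")
robot.servo_line(P(-9,88,z0+180),feed=200)
robot.servo_line(P(-9,20,z0+190),feed=250); st()
for n in("side","top"):
    im=viewer.read_camera(n); o=im[120:260,280:460] if n=="side" else im[100:200,250:390]
    cv2.imwrite(f"pics/s2{n}.png",cv2.resize(o,None,fx=4.2,fy=4.2,interpolation=cv2.INTER_CUBIC)[:,:,::-1])
E
```

```text
t 11.87 tcp [643.  -77.6 164.2] F [-0.4 -0.3 -1.6] w 0.194
-60 t 12.54 tcp [645.5 -35.6 163.4] F [ 0.1 -1.1 -1.3] w 0.197
-20 t 13.19 tcp [648.2   4.4 163.4] F [-1.1  0.1 -1.5] w 0.194
20 t 13.84 tcp [650.8  44.4 163.4] F [ 0.2  0.2 -1.3] w 0.195
50 t 14.37 tcp [652.8  74.8 163.3] F [ 1.4  0.5 -1.5] w 0.195
end t 15.15 tcp [655.4 111.7 163.4] F [-0.5  0.8 -1. ] w 0.189
 t 16.12 tcp [650.   42.3 249.3] F [-0.2  0.5 -1.7] w 0.192
```

View pics/s2side.png

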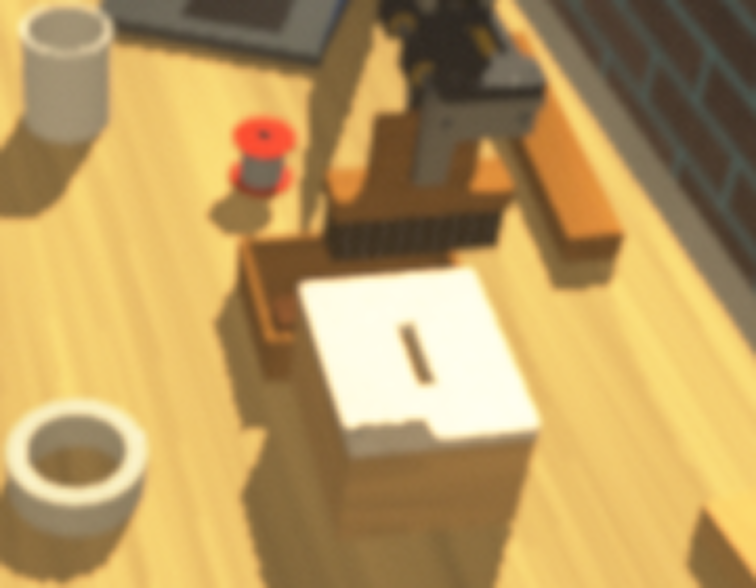

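View pics/s2top.png

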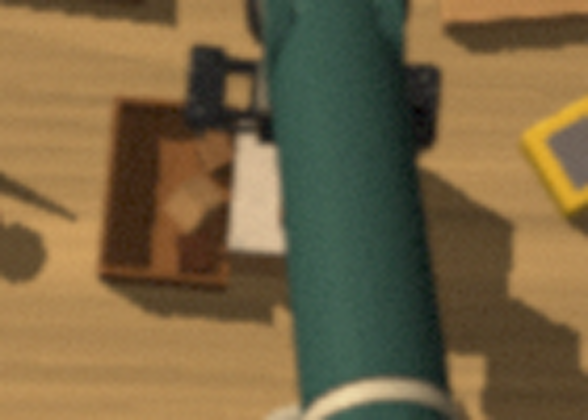

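```bash
python3 - <<'E'
from h import *
z0=float(np.loadtxt("z0.txt"))
robot.movep([389,270,250],down(.35-H)); st()
robot.servo_line([389,270,z0+12],feed=180); st()
robot.servo_line([389,270,z0+0.6],feed=25); st("down")
grip(0.6); st("open")
robot.servo_line([389,270,130],feed=120)
robot.servo_line([389,270,300],feed=300); st("up")
robot.movep([430,-60,320],down(0)); s=st(); print(np.round(s["joints"],2))
for n in("side","top"):
    cv2.imwrite(f"pics/p1{n}.png",viewer.read_camera(n)[:,:,::-1])
E
```

```text
t 17.52 tcp [390.4 269.3 250.1] F [ 0.1 -0.6 -1.6] w 0.195
 t 18.65 tcp [389.7 270.3  73.6] F [-0.2  0.5 -1. ] w 0.195
down t 19.26 tcp [389.  270.   61.4] F [ 0.5  0.1 -1.8] w 0.19
open t 19.96 tcp [389.  270.   61.5] F [ 0.8 -0.4  0.4] w 0.601
up t 21.39 tcp [388.2 269.3 298.1] F [-0.2  0.1 -0. ] w 0.598
 t 23.11 tcp [429.9 -59.4 319.4] F [ 0.1  1.6 -0.2] w 0.601
[-0.17 -0.02  0.23  1.98  0.01  1.19  0.06]
```

View pics/p1side.png

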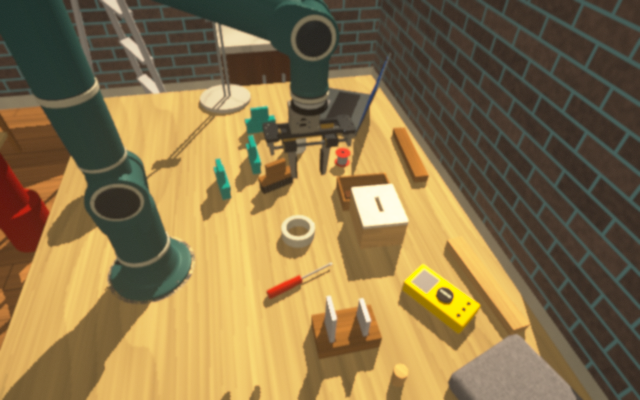

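View pics/p1top.png

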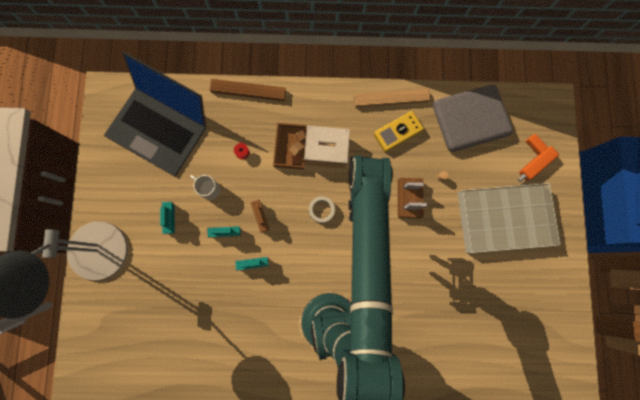

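```bash
cat > lid.py <<'E'
from h import *
I={n:cv2.imread(f"pics/p1{n}.png")[:,:,::-1] for n in("side","top")}
a=cv2.resize(I["side"][170:260,330:420],None,fx=4.4,fy=4.4,interpolation=cv2.INTER_NEAREST)
b=cv2.resize(I["top"][110:180,265:360],None,fx=4.1,fy=4.4,interpolation=cv2.INTER_NEAREST)
b=cv2.copyMakeBorder(b,0,a.shape[0]-b.shape[0],0,0,cv2.BORDER_CONSTANT)
cv2.imwrite("pics/lid.png",cv2.hconcat([a,b])[:,:,::-1])
C={}
for n,c in(("side",(658,24)),("top",(658,24))):
    bl=I[n][:,:,2].astype(float)
    uv=[proj([*c,100],n)]; 
    # bright level
    u,v=uv[0].astype(int); pr=bl[v-20:v+21,u-25:u+26]; hi=np.percentile(pr,85); lo=np.percentile(pr,10); print(n,uv,hi,lo)
    C[n]=bl
    np.set_printoptions(linewidth=220)
    print(bl[v-12:v+13,u-14:u+15].astype(int))
E
python3 lid.py
```

```text
side [array([377.75187896, 202.50142038])] 231.0 70.0
[[227 228 227 226 225 225 225 226 227 228 228 230 229 229 228 227 227 227 228 227 228 227 227 228 228 229 229 230 230]
 [228 228 227 225 225 224 225 227 228 228 228 229 229 228 228 227 226 226 227 227 228 227 228 228 229 230 230 231 232]
 [228 228 228 226 225 227 227 228 228 229 229 229 227 228 227 227 227 225 227 228 229 229 228 230 231 231 231 232 233]
 [227 228 228 227 228 228 228 229 228 229 230 229 227 227 227 228 227 227 227 228 229 230 231 230 231 231 231 232 232]
 [228 228 228 228 229 230 230 229 228 229 230 229 227 226 226 225 227 228 227 228 229 230 230 230 230 230 230 231 231]
 [227 228 228 228 230 231 230 229 228 228 228 226 222 218 215 217 223 226 227 227 228 230 231 229 229 229 230 230 232]
 [227 227 228 229 230 230 229 228 229 227 223 213 200 189 182 189 211 224 227 228 229 230 231 230 230 230 230 231 232]
 [227 228 228 228 229 229 228 228 229 227 218 191 164 150 143 160 196 221 228 230 230 230 231 231 231 231 230 231 232]
 [228 227 227 227 228 229 229 229 228 227 218 183 141 118 116 137 180 216 228 230 231 230 231 
[... 4258 characters left out ...]
144 147 147 145 147 143 145 145 149 148 149 147 147 145 146 147 145 146 147 144 143 145 145 142 145 145]
 [145 146 145 145 147 147 145 143 145 148 146 148 145 148 147 146 147 145 144 144 145 147 147 143 144 145 143 143 142]
 [147 146 146 149 148 145 145 148 147 145 147 145 147 146 147 146 145 148 144 145 146 146 146 146 146 148 141 146 143]
 [146 147 145 144 147 148 145 147 145 145 146 146 147 147 149 148 143 145 146 146 145 146 143 142 144 143 145 139 142]
 [145 146 145 144 144 150 146 148 149 146 146 149 144 146 147 146 146 143 143 142 144 142 144 140 142 143 140 142 140]
 [141 143 145 144 143 148 147 147 147 148 148 146 147 149 146 145 145 145 144 145 142 142 141 144 140 141 141 143 143]]
```

View pics/lid.png

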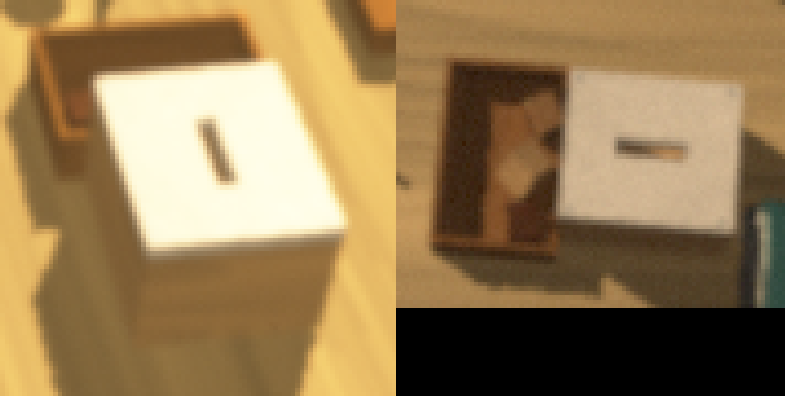

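```bash
cat > lid2.py <<'E'
from h import *
I={n:cv2.imread(f"pics/p1{n}.png")[:,:,0].astype(float) for n in("side","top")}
def cost(p,ns,slot,full=False):
    tot=0
    for n in ns:
        u,v=proj([658.5,24,100],n).astype(int)
        r=18 if slot else 34
        if slot: roi=(u-20,v-16,41,33)
        else: roi=(u-38,v-38,77,77) if n=="side" else (u-30,v-26,61,53)
        bx=[box(0,0,98.5,14.5,64.5,99.5)] if slot else [box(0,0,99.9,130,160,100)]
        m=cv2.GaussianBlur(render(bx,p,n,roi),(0,0),abs(p[3]) if len(p)>3 else .8) if slot else cv2.GaussianBlur(render(bx,p[:3],n,roi),(0,0),.8)
        y=I[n][roi[1]:roi[1]+roi[3],roi[0]:roi[0]+roi[2]]
        if not slot:
            hi=np.percentile(y,85 if n=="top" else 70); y=np.clip(y,0,hi*.97)
            lo_=render([box(0,0,99.5,40,90,100)],p[:3],n,roi)>0; w=(~lo_)
            w&=cv2.dilate(m,np.ones((9,9)))>.02
            # local band only
        else: w=np.ones_like(m,bool)
        A=np.stack([m[w],np.ones(w.sum())],1); c,res,_,_=np.linalg.lstsq(A,y[w],rcond=None)
        tot+=((A@c-y[w])**2).sum()/abs(c[0])**2
    return tot
for slot in(True,False):
    for ns in(("side",),("top",),("side","top")):
        p0=np.array([658.5,24,-.06]); 
        r=minimize(cost,p0,args=(ns,slot),method='Nelder-Mead',options=dict(initial_simplex=np.vstack([p0,p0+np.diag([5,5,.08])]),xatol=.02,fatol=1e-4))
        print(slot,ns,r.x.round(3),round(r.fun,2))
E
python3 lid2.py
python3 - <<'E'
from h import *
for n in("side","top"):
    viewer.read_camera(n)
    for o in("slot","plate_center","plate_foot","offcut1_center","offcut2_center","offcut3_center","rack"):
        for d in viewer.pinpoint(o,n): print(n,o,round(d["confidence"],2),world(d["at"],n).round(1))
st()
E
```

```text
True ('side',) [ 6.5902e+02  1.9667e+01 -7.0000e-02] 71.54
True ('top',) [ 6.59716e+02  2.37160e+01 -6.10000e-02] 25.72
True ('side', 'top') [ 6.59307e+02  2.12720e+01 -7.10000e-02] 100.44
False ('side',) [ 6.56323e+02  1.55670e+01 -7.20000e-02] 311.64
False ('top',) [ 6.59925e+02  2.27060e+01 -6.90000e-02] 53.01
False ('side', 'top') [ 6.57728e+02  1.96730e+01 -6.60000e-02] 406.35
side slot 0.82 [658.3  20.9  98.9]
side plate_center 0.6 [ 429.9 -306.9   75.8]
side plate_foot 0.94 [ 427.2 -304.7    9.3]
side offcut1_center 0.41 [611.3 139.8  23.5]
side offcut2_center 0.61 [495.1 468.4  -4.2]
side offcut2_center 0.33 [387.5 266.   77.8]
side rack 0.8 [ 469.8 -308.8   -1.2]
top slot 0.7 [660.1 139.2  23.1]
top slot 0.57 [656.2  27.4 103.4]
top plate_center 0.55 [ 430.8 -309.3   75.7]
top offcut1_center 0.71 [392.5 266.6  78.1]
top offcut1_center 0.5 [613.7 140.8  24.5]
top offcut2_center 0.52 [708.4 122.5  25.9]
top offcut3_center 0.61 [656.3 138.9  20.1]
top rack 0.68 [ 468.9 -305.5   -0.9]
 t 24.01 tcp [430. -60. 320.] F [-0.1  0.1 -0.3] w 0.597
```

```bash
python3 - <<'E'
from h import *
grip(0.5)
g=[429.8,-307]
robot.movep([*g,260],down(-.016)); s=st(); print(np.round(s["joints"],2))
robot.servo_line([*g,165],feed=150); st()
robot.servo_line([*g,104],feed=80); st()
for n in("side","top"):
    im=viewer.read_camera(n); o=im[260:370,280:420] if n=="side" else im[150:250,350:480]
    cv2.imwrite(f"pics/pl{n}.png",cv2.resize(o,None,fx=4.2,fy=4.2,interpolation=cv2.INTER_CUBIC)[:,:,::-1])
E
```

```text
t 25.35 tcp [ 430.5 -305.7  260.1] F [ 0.1  0.3 -0.2] w 0.504
[ 0.1   0.22  0.53  1.88 -0.13  1.08  0.67]
 t 26.13 tcp [ 430.5 -307.1  165.8] F [0.4 0.5 0.4] w 0.506
 t 27.04 tcp [ 430.  -307.3  104.3] F [ 0.1  0.1 -0.7] w 0.497
```

View pics/plside.png

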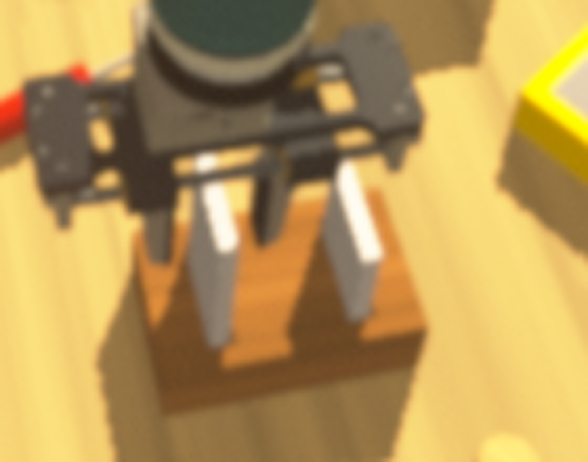

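```bash
python3 - <<'E'
from h import *
grip(0.0,45); s=st("grip"); np.savetxt("zp.txt",[s["tcp_pos"][2]]); 
p=s["tcp_pos"]
robot.servo_line([p[0],p[1],p[2]+50],feed=80); st()
robot.servo_line([p[0],p[1],280],feed=250); st()
yw=-.068
robot.movep([659.3,22,260],down(yw)); s=st(); print(np.round(s["joints"],2))
robot.servo_line([659.3,22,212],feed=150); robot.hold(.3); st()
for n in("side","top"):
    im=viewer.read_camera(n); cv2.imwrite(f"pics/q1{n}.png",im[:,:,::-1]); o=im[120:260,300:440] if n=="side" else im[100:200,250:390]
    cv2.imwrite(f"pics/q1c{n}.png",cv2.resize(o,None,fx=4.2,fy=4.2,interpolation=cv2.INTER_CUBIC)[:,:,::-1])
    for o in("plate_foot","plate_center","slot"):
        for d in viewer.pinpoint(o,n): print(n,o,round(d["confidence"],2),world(d["at"],n).round(1))
E
```

```text
grip t 27.77 tcp [ 430.  -307.   104.1] F [1.  0.6 0.6] w 0.111
 t 28.55 tcp [ 429.6 -306.7  153.8] F [ 0.2 -0.1 -2.1] w 0.104
 t 29.2 tcp [ 429.2 -306.3  278.5] F [ 0.6 -0.6 -3.3] w 0.102
 t 30.69 tcp [659.1  19.6 260.1] F [-0.4 -1.1 -2.3] w 0.108
[-0.33  0.45  0.35  1.55 -0.16  1.17 -0.02]
 t 31.46 tcp [659.8  22.  213. ] F [ 0.2  0.5 -3.5] w 0.105
side plate_foot 0.84 [655.9  22.7 119. ]
side plate_center 0.59 [657.2  21.2 185.6]
side slot 0.8 [652.9  19.1 101.6]
top slot 0.69 [658.3  27.5 102.9]
```

View pics/q1cside.png

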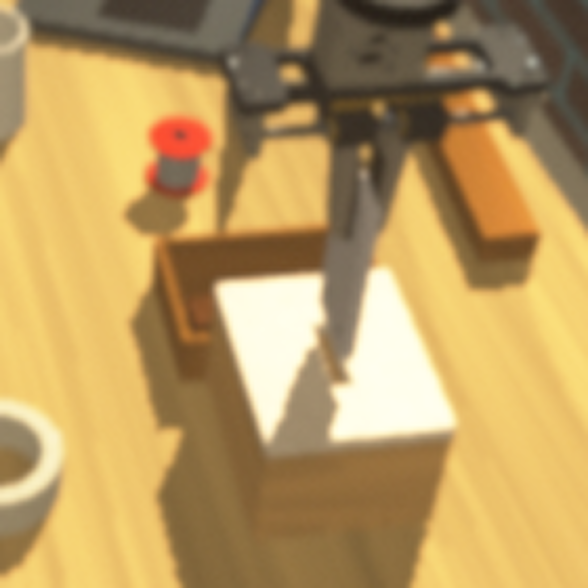

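View pics/q1ctop.png

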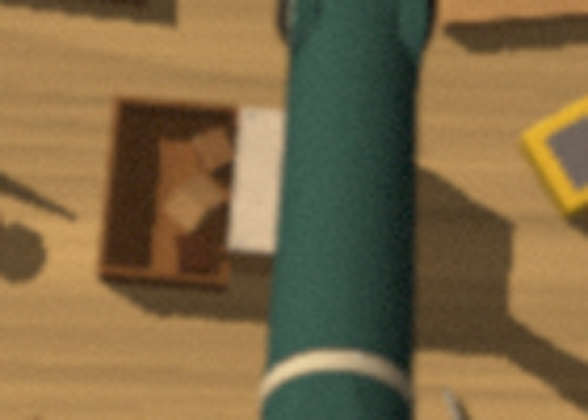

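```bash
python3 - <<'E'
from h import *
n="side"
viewer.read_camera(n)
for d in viewer.silhouettes("plate_center",n):
    m=d["mask"]; ys,xs=np.where(m); print(d["confidence"],m.sum(),xs.min(),xs.max(),ys.min(),ys.max())
    if m.sum()<3000 and abs(xs.mean()-383)<25:
        im=cv2.imread("pics/q1side.png"); im[m]=im[m]//2+np.array([0,0,120],np.uint8)
        for c in box(0,0,120.9,10,60,160):
            R=Ro.from_euler('z',-.068).as_matrix(); q=proj(R@c+[659.5,22,0],n); print(c,q.round(1))
        np.save("pm.npy",m)
        cv2.imwrite("pics/pm.png",cv2.resize(im[150:240,340:430],None,fx=6,fy=6,interpolation=cv2.INTER_CUBIC))
E
```

```text
0.63 370 375 390 163 205
[ -5.  -30.  120.9] [380.5 205.1]
[ -5. -30. 160.] [382.3 195.2]
[ -5.   30.  120.9] [375.1 191. ]
[ -5.  30. 160.] [376.7 181. ]
[  5.  -30.  120.9] [383.9 204.8]
[  5. -30. 160.] [385.8 194.8]
[  5.   30.  120.9] [378.3 190.7]
[  5.  30. 160.] [380.1 180.7]
```

```bash
python3 - <<'E'
import cv2
im=cv2.imread("pics/q1side.png"); cv2.imwrite("pics/q1z.png",cv2.resize(im[170:220,360:410],None,fx=11,fy=11,interpolation=cv2.INTER_NEAREST))
E
```

```text
(no output)
```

View pics/q1z.png

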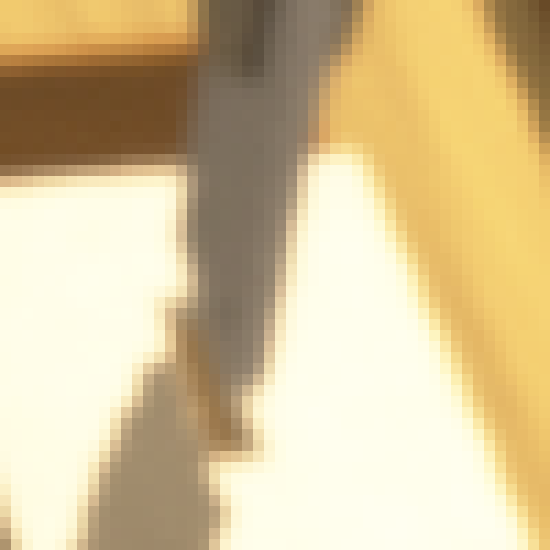

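```bash
python3 - <<'E'
from h import *
R=Ro.from_euler('z',-.068).as_matrix()
for y in(20,22,24):
  for L,z in((33.5,100),(31,97.5),(31,88)):
    print(y,L,z,[proj(R@np.array([0,b*L,z])+[659.3,y,0],"side").round(2).tolist() for b in(-1,1)],[proj(R@np.array([0,b*L,z])+[659.3,y,0],"top").round(2).tolist() for b in(-1,1)])
E
```

```text
20 33.5 100 [[381.67, 211.48], [375.68, 195.59]] [[336.34, 144.28], [318.59, 142.72]]
20 31 97.5 [[381.32, 211.47], [375.79, 196.77]] [[335.64, 144.4], [319.23, 142.96]]
20 31 88 [[380.89, 213.76], [375.4, 199.05]] [[335.46, 145.07], [319.15, 143.64]]
22 33.5 100 [[381.44, 210.99], [375.47, 195.14]] [[335.81, 144.26], [318.06, 142.71]]
22 31 97.5 [[381.09, 210.99], [375.58, 196.32]] [[335.1, 144.38], [318.7, 142.95]]
22 31 88 [[380.66, 213.27], [375.19, 198.6]] [[334.94, 145.06], [318.62, 143.63]]
24 33.5 100 [[381.21, 210.51], [375.25, 194.7]] [[335.28, 144.25], [317.52, 142.7]]
24 31 97.5 [[380.86, 210.5], [375.36, 195.87]] [[334.57, 144.37], [318.17, 142.94]]
24 31 88 [[380.43, 212.79], [374.98, 198.15]] [[334.41, 145.05], [318.09, 143.62]]
```

```bash
python3 - <<'E'
from h import *
zp=float(np.loadtxt("zp.txt")); off=zp-12
x,y=659.3,21.6
robot.servo_line([x,y,off+103],feed=60); robot.hold(.2); s=st("above"); f0=np.array(s["contact_force"])
for foot in(101,99.5,98,96.5,95,93,91,88,85,80):
    robot.servo_line([x,y,off+foot],feed=20); robot.hold(.1); s=st(foot); f=np.array(s["contact_force"])-f0
    if abs(f).max()>6: print("contact"); break
E
```

```text
above t 32.59 tcp [659.5  21.6 195.4] F [ 0.1 -0.2 -2.6] w 0.108
101 t 32.94 tcp [659.3  21.6 193.1] F [-0.1 -0.4 -1.8] w 0.108
99.5 t 33.29 tcp [659.3  21.6 191.6] F [ 0.9  0.4 -1.6] w 0.105
98 t 33.64 tcp [659.3  21.6 190. ] F [ 0.8  0.9 -2.5] w 0.106
96.5 t 33.99 tcp [659.3  21.6 188.5] F [-0.3  0.1 -2.3] w 0.106
95 t 34.34 tcp [659.3  21.6 187. ] F [ 0.3  0.  -3.2] w 0.108
93 t 34.69 tcp [659.3  21.6 185. ] F [ 0.4  0.5 -3. ] w 0.11
91 t 35.04 tcp [659.3  21.6 183. ] F [ 0.4 -0.2 -2.2] w 0.106
88 t 35.44 tcp [659.3  21.6 180. ] F [-0.2 -0.2 -1.3] w 0.107
85 t 35.84 tcp [659.3  21.6 177. ] F [-0.7 -0.7 -2.1] w 0.109
80 t 36.34 tcp [659.4  21.6 172.1] F [-0.5  0.3 -2.4] w 0.105
```

Went straight in without contact force. I'll continue to 40 mm depth and check.

```bash
python3 - <<'E'
from h import *
zp=float(np.loadtxt("zp.txt")); off=zp-12
x,y=659.3,21.6
for foot in(74,67,60): robot.servo_line([x,y,off+foot],feed=25); st(foot)
robot.hold(.5); s=st(); print(abs(np.array(s["joint_velocities"])).max())
for n in("side","top"):
    im=viewer.read_camera(n); o=im[110:260,230:420] if n=="side" else im[100:250,230:430]
    cv2.imwrite(f"pics/e{n}.png",cv2.resize(o,None,fx=3.9,fy=3.9,interpolation=cv2.INTER_CUBIC)[:,:,::-1])
    for o in("plate_center","brush_grip","offcut1_center","offcut2_center","offcut3_center","spare_center"):
        for d in viewer.pinpoint(o,n): print(n,o,round(d["confidence"],2),world(d["at"],n).round(1))
E
```

```text
74 t 36.73 tcp [659.1  21.6 165.8] F [ 0.2 -0.7 -2.1] w 0.109
67 t 37.17 tcp [659.2  21.5 158.8] F [ 0.5 -0.1 -2.5] w 0.107
60 t 37.6 tcp [659.2  21.6 151.8] F [ 0.7  0.1 -2.5] w 0.107
 t 38.1 tcp [659.3  21.6 152.1] F [ 0.5  0.3 -2.7] w 0.105
0.0009507541805867373
side plate_center 0.5 [657.8  22.6 122.9]
side brush_grip 0.96 [392.7 269.1  76.7]
side brush_grip 0.87 [374.4 610.9  76.7]
side brush_grip 0.71 [324.3 404.   77.9]
side brush_grip 0.62 [216.2 290.7  78.8]
side brush_grip 0.61 [658.   21.2 123.7]
side offcut1_center 0.6 [610.1 139.7  23. ]
side spare_center 0.71 [ 512.2 -304.9   57.6]
top brush_grip 0.89 [389.4 271.2  79.1]
top brush_grip 0.71 [374.3 620.   81.4]
top brush_grip 0.69 [211.1 293.5  81.9]
top brush_grip 0.57 [328.6 402.8  80.2]
top brush_grip 0.39 [658.8  27.4 101. ]
top offcut1_center 0.59 [612.8 136.1  26.8]
top offcut2_center 0.75 [660.7  28.6 100.3]
top offcut2_center 0.51 [706.7 120.7  22.5]
top offcut3_center 0.57 [659.  138.6  21.7]
top offcut3_center 0.54 [ 736.8 -263.2    1.5]
top spare_center 0.65 [662.1 142.8  23.3]
top spare_center 0.57 [ 509.5 -304.3   64.7]
```

View pics/eside.png

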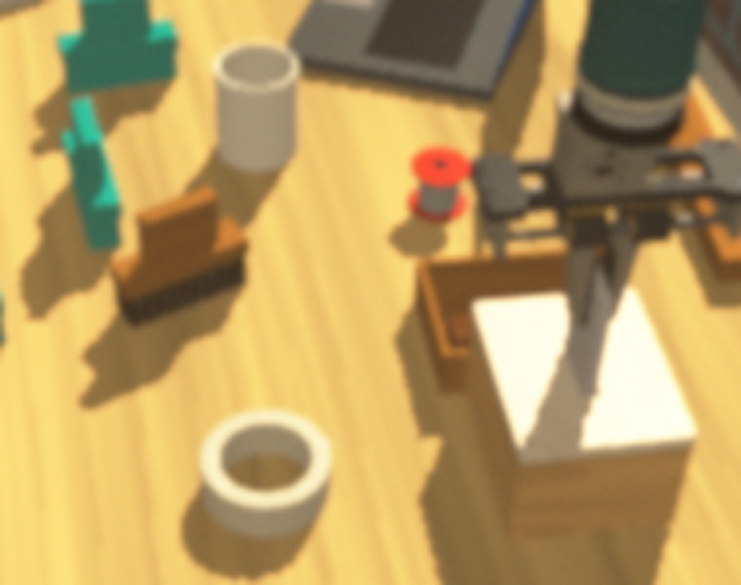

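View pics/etop.png

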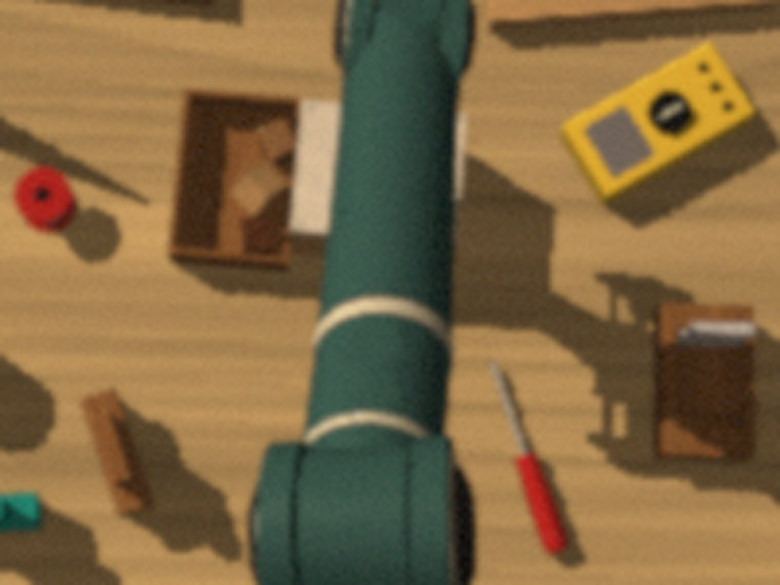

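```bash
python3 - <<'E'
from h import *
robot.job_done(); 
E
```

```text
the job is handed in; nothing more can be done
```

I swept the three offcuts into the tray with the wooden brush and stood the brush back on its bristles where it was. I then lowered the taller plate into the slot and handed the job in at about 38 s, still holding it.

**Plate:** The network put the plate's centre at z ≈ 123 mm, so its lower edge is about 40 mm below the lid's top. The gripper opening (0.105) matches a 10 mm plate. It went in with no noticeable contact force, and the arm was at rest when I handed in.

**Offcuts:** The top picture shows all three in the tray, with centres 22–27 mm above the bench.

**Brush and bystanders:** The brush is upright at (389, 270), grip point about 78 mm high. The shorter plate is still in its groove within a few millimetres. The other bystanders in the last pictures (multimeter, tape, screwdriver, mug, spool) look undisturbed. The dowel was outside the last pictures, but nothing came near it.

**Disagreements:**
- The two cameras differed by about 4 mm on the slot's y (19.7 against 23.7 mm). I used 21.6 mm, which fitted.
- The networks gave several false hits, for example offcuts on the lid and brushes on the turquoise look-alikes. I rejected these by looking at the pictures.
- The arm hid the slot from the top camera at the end, so the plate's final pose rests on the side view and the arm's own position.

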